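Snap the lid onto a sprung parts tub with a tamper

ROBOT

A 6-joint arm with a two-finger parallel gripper is mounted at the origin on the work surface. World frame = base frame: x ahead of the robot, y to its left, z up, the work surface at z = 0. Lengths are in m, angles in rad, forces in N, time in s.
With the tool pointing down it reaches from about 0.35 to 0.975 m from the base axis. Payload 4.9 kg.
Tool frame: the origin (TCP) lies midway between the tips of the shut fingers; the grasp point (between the pads) lies 19 mm behind it; z points along the fingers, y is the direction in which the jaws open and shut (so a half turn about z gives the same grasp; the last joint's range is limited). The gripper opens to 85 mm and grips with 20 to 120 N. Pads are 22 mm wide; open, the fingers measure 114 mm over their backs; the gripper's body (76 mm by 85 mm) begins 54 mm behind the grasp point. The pads swing forward as they close: fully open they stand 13 mm farther back than shut.
Start: joints at [1.193, 0.053, 1.613, -0, 1.476, -0.119], TCP at [0.16, 0.604, 0.231] pointing down, gripper open.
Joint ranges: [-3.01, 3.01], [-1.01, 2.22], [0.06, 2.58], [-1.02, 4.17], [0.09, 2.62], [-3.14, 3.14]. Speed limits (rad/s): [2.57, 2.57, 3.14, 3.14, 3.14, 3.14].

INTERFACE

Orientations are given as a unit quaternion [w, x, y, z].
In Python, from plant import state, grab_frame, camera_params, job_done, boxes_of gives the robot as it stands.
- The arm moves only by the tool step_arm, never from a script. Its argument "steps" is a list of rows, each a list of 4 numbers: the shift along the tool's x, y, z in mm, then the turn about the tool's z in degrees. A call has 1 to 8 rows; each row shifts and turns the pose as measured when the row begins, along the tool's axes as they then stand; what a row does not reach is not made up. A row lasts 1/10 s, in which the tool goes at most 50 mm and 8.59 degrees, less where a joint would pass 70% of its speed; a pose out of reach is approached as far as the arm can. A call is refused whole if a number of a shift passes 50 or a number of a turn 8.59, either way. A call with a gripper value outside its range is refused whole. "claw" is the opening in per cent of the stroke, from 0 (shut) to 100 (fully open), set as the call begins (left out, the last holds). The fingers move at their own pace and stop on an object; the grip force is fixed at half the most. Time passes only in rows, so rows that do not move let the fingers close. It gives the time, the measured TCP pose, the force and the opening at its end, in the units of the state.
- state(): the state, without advancing time (a new reading comes with each control period).
- grab_frame(name): name is "scene" or "top" or "wrist"; returns (picture, depth): 420x560x3 uint8, red, green, blue; 420x560 float32, m along the optical axis (not along the pixel's ray), 0 where there is no reading.
- camera_params(name): a dict with "mtx" (3x3 intrinsics, pixels), "extrinsics" (4x4, takes a point from camera to world coordinates); the wrist camera has in their place "T_tool_cam" (4x4, takes a point from camera to tool coordinates, whose origin is the TCP and whose axes are the flange's). Camera axes: x right, y down, z forward; pixel columns grow to the right and rows downward; lengths in m; the calibration is good to about 2 mm. A picture is of the moment at which its call begins: read the wrist's pose just before it. camera_params takes no time and is no camera call.
- job_done(): hands the job in, once; it reports no verdict.
Trained networks look in the newest picture that a camera, given by its name, has taken for a name from the list of things; names that differ only in an ending like _2 or _b are one class to them, and where a whole thing is asked for, a point or a joint stands for the part that bears it (a point fixed in the world has none). Each returns a list of dicts, best first, with "p" (0 to 1); they miss things now and then, are a little off and sometimes report something else, mostly with a low value. They report only what shows in the picture. A call takes as long as a camera call. They do not tell look-alikes from the thing itself.
- boxes_of(camera, label): "box" ([left, top, width, height] in pixels, round what is visible of it).
The state is a dict: "time": time; "joint_pos": joint angles; "joint_vel": joint speeds; "joint_efforts": joint torques, N m; "tool_pos": TCP position; "tool_rot": TCP orientation; "contact_force": force on the tool from outside, world axes, zero at the start; "ft_torque": the same for the moment, N m; "gripper_width": opening from 0.0 (shut) to 1.0 (fully open).
Only numpy, scipy, OpenCV 4.12 (cv2) and the standard library are available. Lean on these libraries where they do the work, as an engineer would, in place of code of your own. Each camera call takes 0.05 s, during which the arm holds its last target. There are 200 camera calls.

TASK

Pick up the steel-footed tamper by its handle and use its flat foot to press the blue lid squarely down against the sprung plate until it sits fully home and level on the tub's rim, keep it pressed home for about half a second so that both white catches snap over it, then stand the tamper upright back on its cork mat. Press the lid only with the tamper, not with the gripper, and leave the other parts on the bench alone.

Things in the scene. Friction and masses are not known exactly. Their poses are not given: they have to be found in the camera images.
- tub: Grey parts tub, 100 (x) by 80 (y) mm, rim 55 mm high, on a dark base plate 200 by 120 mm fixed to the bench. Origin: centre of the underside, on the bench; z up. Four steel L-shaped corner guides, 88 mm tall, surround the lid with 2 mm clearance (inner faces at x = +-54, y = +-44 mm). At its +x and -x ends stand dark blocks with the white catches, out to x = +-87 mm.
- catch_tip_a (a point): Inner tip of the white nylon spring catch on the tub's +x end: 26 mm wide, tip at x = 48 mm, flat underside 63.5 mm above the bench, top at 86 mm. The lid, going down, pushes the sloped nose outwards; it springs back over the lid's edge once the lid is home.
- catch_tip_b (a point): The same for the catch on the tub's -x end (tip at x = -48 mm). The tamper's foot must pass between the two catches: at home it has 18 mm to spare on each side when centred.
- lid: Flat blue plastic lid, 104 (x) by 84 (y) by 6 mm, 60 g. Origin: centre of its underside. It starts loose on the sprung plate, between the corner guides, its underside about 75 mm above the bench. Fully home it rests on the rim, underside at 55 mm, top at 61 mm; released after snapping it rises about 2.5 mm against the catches and stays there, level.
- plate (a joint): How far the sprung plate in the tub, under the lid, is pressed down, in m: 0 at the top, 0.020 when the lid sits on the rim (bottomed out). Its spring pushes with 3.5 N at the top, 8 N at the bottom; the plate tips by up to 7 degrees if pressed off centre. With the catches the lid needs up to about 15 N; on the rim it stops hard.
- tamper: Tamper, 300 g, standing upright on its foot. Origin: centre of its flat underside; z up. Round steel foot, 60 mm diameter and 12 mm thick; above it a black square handle, 24 by 24 mm, sides along x and y, from 12 mm to 64 mm above the underside. Grip the handle across two opposite sides with the fingertips just above the foot.
- mat: Square cork mat, 110 by 110 by 4 mm, fixed to the bench; the tamper starts on it and belongs back on it. Origin: centre of its underside, on the bench, so that its top is 4 mm above the bench.
- target_a: Bystander: red plastic drop target lying flat, 87 by 25 by 10 mm. Origin: underside, near the middle.
- target_b: Bystander: second red plastic drop target, the same.
- leveller: Bystander: cast iron leg leveller standing on its round foot, 48 mm diameter, 70 mm tall. Origin: centre of the foot's underside.
- coil_stop: Bystander: white nylon coil stop, 36 by 30 by 22 mm. Origin: centre of its underside.
There are look-alikes about, which are no part of the job. What is meant by the tub is not green, and is the larger of those in its own colour. Leave any yellow look-alike of the tamper alone.

How it is judged:
By the outcome, as a careful person would: the job done as asked, in the order asked, and still so for the second after the job is handed in, with the robot touching nothing.
It also fails if it takes over 43 s, if anything falls off the work surface, if the arm or the gripper's body presses on something with over 40 N, if the wrist force passes 120 N, or if a joint passes its speed limit or range.

## Working session

There is one attempt and no reset: what is moved stays moved. The work goes in short steps, Python scripts to look and compute and a tool call to move; the robot and the scene stay as the last step left them, time stands still between calls to the robot, and variables do not carry over. Pictures are saved under pics/ and viewed, about 8 in all and at most 12, crops included, and the job is handed in when it is done.

Besides the shell and the picture viewer there is one more tool, called after ">>>" as name([rows], argument=value, ...), one row to a line, values as JSON. step_arm: Moves the arm, as the interface text tells. Its arguments: {"type":"object","properties":{"steps":{"type":"array"},"claw":{"type":"number"}},"required":["steps"]}

```bash
mkdir -p pics
cat > h.py <<'E'
import numpy as np, cv2
from plant import *
def save(n,im): cv2.imwrite('pics/'+n+'.png',cv2.cvtColor(im,cv2.COLOR_RGB2BGR))
def ext(cam,s=None):
    c=camera_params(cam)
    if 'extrinsics' in c: return np.array(c['mtx']),np.array(c['extrinsics'])
    from scipy.spatial.transform import Rotation as R
    w,x,y,z=s['tool_rot'];T=np.eye(4);T[:3,:3]=R.from_quat([x,y,z,w]).as_matrix();T[:3,3]=s['tool_pos']
    return np.array(c['mtx']),T@np.array(c['T_tool_cam'])
def cloud(d,K,E):
    v,u=np.indices(d.shape);P=np.stack([(u-K[0,2])/K[0,0]*d,(v-K[1,2])/K[1,1]*d,d],-1)
    return P@E[:3,:3].T+E[:3,3]
E
python3 - <<'E'
from h import *
s=state();print(s)
for c in ['scene','top']:
    im,d=grab_frame(c);save(c+'0',im);K,E=ext(c);P=cloud(d,K,E);np.savez(c+'0.npz',im=im,d=d,P=P)
    print(c,E[:3,3].round(3))
    for l in ['tub','lid','tamper','mat','leveller','coil_stop','target_a']:
        for b in boxes_of(c,l):
            x,y,w,h=b['box'];u,v=int(x+w/2),int(y+h/2);print(c,l,round(b['p'],2),[int(x),int(y),int(w),int(h)],P[min(v,419),min(u,559)].round(3))
E
```

```text
{'time': 0.0, 'joint_pos': array([ 1.19298321e+00,  5.33656768e-02,  1.61432710e+00,  1.40570572e-05,
        1.47598242e+00, -1.19019630e-01]), 'joint_vel': array([-0.00079864, -0.00019048, -0.00153433, -0.00112288,  0.00138792,
        0.00052296]), 'joint_efforts': array([ 2.37904431e-03, -3.93692636e+01, -3.70177031e+01,  1.93712174e-05,
        7.07997009e-03, -2.25653429e-05]), 'tool_pos': array([0.15971934, 0.60359349, 0.23003778]), 'tool_rot': array([-2.62797392e-04,  1.29036550e-01,  9.91639292e-01, -1.00758446e-03]), 'contact_force': array([-0.02079935, -0.24744625,  0.01115832]), 'ft_torque': array([ 0.07329901, -0.02574298, -0.00683139]), 'gripper_width': 0.9975378588858106}
scene [ 0.956 -0.7    0.851]
scene tub 0.87 [203, 235, 109, 100] [ 0.588 -0.195  0.082]
scene tub 0.83 [131, 212, 81, 55] [ 0.343 -0.172  0.055]
scene lid 0.94 [224, 242, 63, 46] [ 0.554 -0.152  0.081]
scene tamper 0.85 [290, 180, 21, 34] [0.499 0.117 0.041]
scene tamper 0.7 [338, 167, 15, 26] [0.561 0.244 0.036]
scene mat 0.62 [277, 194, 52, 30] [0.514 0.113 0.012]
scene leveller 0.58 [401, 192, 20, 28] [0.744 0.237 0.036]
scene coil_stop 0.69 [298, 349, 27, 23] [ 0.738 -0.244  0.017]
scene target_a 0.8 [359, 242, 33, 19] [0.723 0.082 0.005]
scene target_a 0.76 [340, 282, 13, 35] [ 0.956 -0.7    0.851]
top [0.376 0.032 1.285]
top tub 0.87 [323, 165, 50, 71] [ 0.546 -0.138  0.08 ]
top tub 0.7 [143, 250, 53, 78] [0.322 0.316 0.073]
top lid 0.69 [335, 177, 33, 45] [ 0.548 -0.148  0.082]
top tamper 0.8 [234, 215, 22, 22] [0.482 0.125 0.072]
top tamper 0.6 [190, 193, 20, 19] [0.545 0.248 0.049]
top mat 0.66 [223, 193, 47, 54] [0.498 0.125 0.068]
top leveller 0.73 [195, 125, 18, 17] [0.736 0.241 0.033]
top coil_stop 0.58 [368, 129, 17, 15] [ 0.731 -0.229  0.02 ]
top target_a 0.64 [249, 135, 26, 12] [0.723 0.085 0.   ]
top target_a 0.62 [305, 135, 31, 14] [ 0.721 -0.073  0.005]
top target_a 0.19 [349, 174, 13, 4] [ 0.608 -0.159  0.083]
```

Run:
```python
from h import *
a=np.load('scene0.npz')['im'][120:400,100:450];b=np.load('top0.npz')['im'][90:350,120:420]
a=cv2.resize(a,None,fx=1.15,fy=1.15);b=cv2.resize(b,None,fx=1.3,fy=1.3)
H=max(len(a),len(b));p=lambda x:np.pad(x,((0,H-len(x)),(0,0),(0,0)))
save('m1',np.hstack([p(a),p(b)]))
```

```text
(no output)
```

View pics/m1.png

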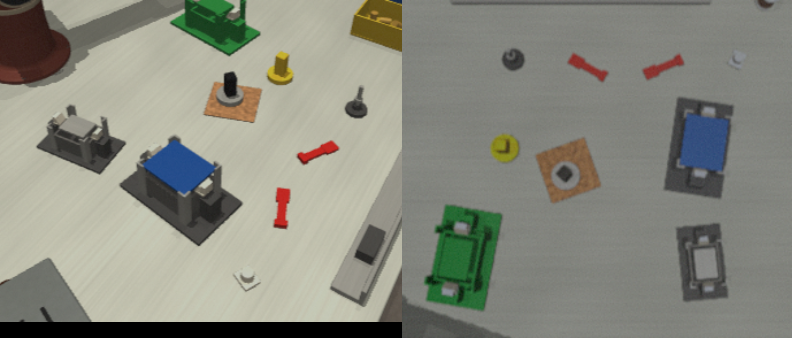

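The picture shows the blue-lidded grey tub (larger grey one), at about (710,140) in the right half. The black-handled tamper stands on the cork mat at about (565,172). The yellow, green and small grey look-alikes are to be left alone.

Run:
```python
from h import *
print(np.array(camera_params('wrist')['T_tool_cam']).round(3),camera_params('wrist')['mtx'])
```

```text
[[-0.    -0.962 -0.272  0.069]
 [ 1.    -0.001  0.    -0.   ]
 [-0.    -0.272  0.962 -0.142]
 [ 0.     0.     0.     1.   ]] [[326.04882492   0.         281.20802585]
 [  0.         326.04882492 215.38472401]
 [  0.           0.           1.        ]]
```

>>> step_arm([
  [-36,-32,-10,0],
  [-36,-32,-10,0],
  [-36,-32,-10,0],
  [-36,-32,-10,0],
  [-36,-32,-10,0],
  [-36,-32,0,0],
  [-36,-32,0,0],
  [-36,-32,0,0],
], claw=100)

```text
time: 1.6
tool_pos: [0.3771, 0.2773, 0.2832]
tool_rot: [0.002, 0.123, 0.992, 0.0]
contact_force: [1.3, 0.5, -0.7]
gripper_width: 0.999
```

>>> step_arm([
  [-35,-30,0,0],
  [-35,-30,0,0],
  [-33,-30,0,0],
  [-20,-20,0,0],
  [0,0,0,0],
])

```text
time: 2.1
tool_pos: [0.4745, 0.1297, 0.2852]
tool_rot: [0.004, 0.127, 0.992, 0.001]
contact_force: [-0.2, 0.2, -0.3]
gripper_width: 1.003
```

```bash
cat >> h.py <<'E'
def look(n):
    s=state();im,d=grab_frame('wrist');K,E=ext('wrist',s);P=cloud(d,K,E);np.savez(n+'.npz',im=im,d=d,P=P);save(n,im);return s,im,d,P,K,E
def rect(P,m,n):
    p=P[m]; r=cv2.minAreaRect((p[:,:2]*1000).astype(np.float32)); print(n,len(p),'c',np.round(r[0],1),'size',np.round(r[1],1),'ang',round(r[2],1),'med',np.median(p,0).round(4)); return r
E
python3 - <<'E'
from h import *
s,im,d,P,K,E=look('w1');print(s['time'],s['tool_pos'],s['tool_rot'])
for l in ['tamper','mat']: 
  for b in boxes_of('wrist',l): print(l,b)
t=np.load('top0.npz')['P']
for Q,n in ((P,'wrist'),(t,'top')):
    near=np.hypot(Q[...,0]-.482,Q[...,1]-.125)<.045
    for lo,hi in ((.055,.08),(.011,.025)): 
        m=near&(Q[...,2]>lo)&(Q[...,2]<hi)
        if m.sum()>5: rect(Q,m,n)
E
```

```text
2.1 [0.47450177 0.12974002 0.28519581] [4.41017570e-03 1.26798732e-01 9.91918256e-01 8.97107955e-04]
tamper {'box': [367.0, 181.9, 45.5, 46.3], 'p': 0.85}
tamper {'box': [259.4, 165.4, 49.0, 46.0], 'p': 0.81}
mat {'box': [224.1, 142.2, 113.8, 108.7], 'p': 0.72}
wrist 466 c [489.5 129.4] size [24. 24.] ang 49.4 med [0.488  0.1298 0.0673]
wrist 1090 c [489.6 129.3] size [58.  59.3] ang 76.6 med [0.4813 0.1326 0.0157]
top 86 c [489.3 130.7] size [24.1 23.4] ang 50.7 med [0.4899 0.1304 0.0669]
top 264 c [489.4 131.6] size [57.9 57.2] ang 44.4 med [0.4852 0.1286 0.0156]
```

View pics/w1.png

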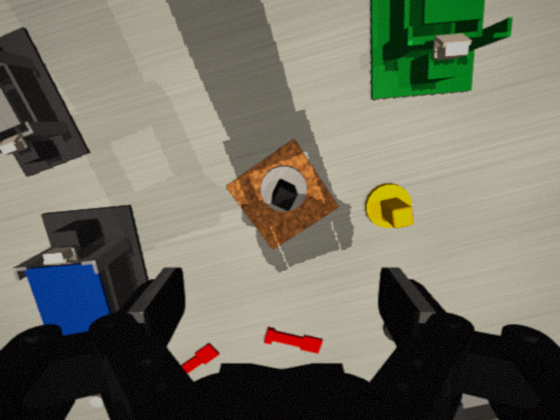

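Here the tamper stands upright on the mat near (285,188). Its handle is rotated about 49°. The blue lid shows at lower left (65,290).

Run:
```python
from h import *
for n in ('w1','top0','scene0'):
    f=np.load(n+'.npz');im,P=f['im'],f['P'];h=cv2.cvtColor(im,cv2.COLOR_RGB2HSV)
    near=np.hypot(P[...,0]-.5,P[...,1]-.13)<.1
    m=near&(h[...,0]>5)&(h[...,0]<18)&(h[...,1]>90)&(P[...,2]<.012)
    rect(P,m,n+' mat')
    m=(np.hypot(P[...,0]-.55,P[...,1]+.15)<.12)&(h[...,0]>100)&(h[...,0]<125)&(h[...,1]>150)&(P[...,2]>.07)
    if m.sum()>20: rect(P,m,n+' lid');p=P[m];A=np.c_[p[:,:2],np.ones(len(p))];print('plane',np.linalg.lstsq(A,p[:,2],rcond=None)[0].round(4))
```

```text
w1 mat 4932 c [502.1 124.9] size [111.2 111. ] ang 19.7 med [0.5063 0.1218 0.0037]
w1 lid 4259 c [ 540.8 -147.3] size [87.3 93.9] ang 84.3 med [ 0.5364 -0.1486  0.0807]
plane [-0.0022 -0.0016  0.0816]
top0 mat 1090 c [502.7 126.2] size [106.6 107.5] ang 20.1 med [0.5126 0.1196 0.0033]
top0 lid 526 c [ 550.2 -147.9] size [80.8 98.8] ang 81.4 med [ 0.5486 -0.1486  0.0802]
plane [-0.0063  0.0006  0.0837]
scene0 mat 877 c [504.  122.1] size [107.9 113.2] ang 19.9 med [0.52   0.1065 0.0037]
scene0 lid 1582 c [ 550.2 -150.6] size [ 85.1 107.8] ang 81.0 med [ 0.5531 -0.1536  0.0807]
plane [-0.0001  0.004   0.0813]
```

>>> step_arm([
  [-4,1,30,6.5],
  [-4,1,30,6.5],
  [-3,1,30,6.5],
  [-3,0,30,6.5],
  [0,0,25,0],
  [0,0,0,0],
])

```text
time: 2.85
tool_pos: [0.4864, 0.1399, 0.1389]
tool_rot: [0.006, 0.347, 0.938, 0.005]
contact_force: [-1.7, 0.3, -0.5]
gripper_width: 0.997
```

```bash
cat >> h.py <<'E'
from scipy.spatial.transform import Rotation as R
def go(x,y,z):
    s=state();w,a,b,c=s['tool_rot'];M=R.from_quat([a,b,c,w]).as_matrix()
    print('t',round(s['time'],2),'pos',s['tool_pos'].round(4),'F',s['contact_force'].round(1),'yawY',np.degrees(np.arctan2(M[1,1],M[0,1])).round(1),'zaxis',M[:,2].round(4),'delta mm',(M.T@(np.array([x,y,z])-s['tool_pos'])*1000).round(1), 'g',s['gripper_width'].round(3))
    return s
E
python3 - <<'E'
from h import *
go(.4895,.1295,.07);go(.4895,.1295,.02)
s,im,d,P,K,E=look('w2')
near=np.hypot(P[...,0]-.4895,P[...,1]-.1295)<.04
for lo,hi in ((.055,.08),(.011,.025)): rect(P,near&(P[...,2]>lo)&(P[...,2]<hi),'w2')
E
```

```text
Traceback (most recent call last):
  File "h.py", line 20, in go
    print('t',round(s['time'],2),'pos',s['tool_pos'].round(4),'F',s['contact_force'].round(1),'yawY',np.degrees(np.arctan2(M[1,1],M[0,1])).round(1),'zaxis',M[:,2].round(4),'delta mm',(M.T@(np.array([x,y,z])-s['tool_pos'])*1000).round(1), 'g',s['gripper_width'].round(3))
                                                                                                                                                                                                                                                  ^^^^^^^^^^^^^^^^^^^^^^^^
AttributeError: 'float' object has no attribute 'round'
```

```bash
sed -i "s/s\['gripper_width'\].round(3)/round(s['gripper_width'],3)/" h.py
python3 - <<'E'
from h import *
go(.4895,.1295,.07);go(.4895,.1295,.02)
s,im,d,P,K,E=look('w2')
near=np.hypot(P[...,0]-.4895,P[...,1]-.1295)<.04
for lo,hi in ((.055,.08),(.011,.025)): rect(P,near&(P[...,2]>lo)&(P[...,2]<hi),'w2')
E
```

```text
t 2.85 pos [0.4864 0.1399 0.1389] F [-1.7  0.3 -0.5] yawY 49.4 zaxis [ 0.0148  0.0054 -0.9999] delta mm [-8.6 -6.8 68.9] g 0.997
t 2.85 pos [0.4864 0.1399 0.1389] F [-1.7  0.3 -0.5] yawY 49.4 zaxis [ 0.0148  0.0054 -0.9999] delta mm [ -8.2  -7.5 118.9] g 0.997
w2 1186 c [489.  129.6] size [24.  23.4] ang 48.0 med [0.4876 0.1308 0.0673]
w2 2353 c [487.8 131. ] size [59.  54.7] ang 46.2 med [0.4807 0.138  0.0157]
```

>>> step_arm([
  [-4,-4,10,0],
  [-4,-4,20,0],
  [0,0,20,0],
  [0,0,10,0],
  [0,0,0,0],
])

```text
time: 3.4
tool_pos: [0.4951, 0.1311, 0.0877]
tool_rot: [0.015, 0.344, 0.939, 0.009]
contact_force: [0.0, -0.7, -0.1]
gripper_width: 1.001
```

```bash
python3 -c "
from h import *
go(.4893,.1295,.02)"
```

```text
t 3.4 pos [0.4951 0.1311 0.0877] F [ 0.  -0.7 -0.1] yawY 49.8 zaxis [ 0.0337  0.0077 -0.9994] delta mm [ 4.7 -6.9 67.4] g 1.001
```

The tool tilts a little more with each move, so I'll find out whether that comes from resting or from moving up or down.

>>> step_arm([
  [0,0,0,0],
  [0,0,0,0],
  [0,0,0,0],
])

```text
time: 3.7
tool_pos: [0.4972, 0.1315, 0.0911]
tool_rot: [0.017, 0.344, 0.939, 0.011]
contact_force: [-0.7, 0.7, 0.3]
gripper_width: 1.0
```

```bash
python3 -c "
from h import *
go(.4893,.1295,.02)"
```

```text
t 3.7 pos [0.4972 0.1315 0.0911] F [-0.7  0.7  0.3] yawY 49.8 zaxis [ 0.0389  0.0083 -0.9992] delta mm [ 6.5 -8.8 70.7] g 1.0
```

>>> step_arm([
  [0,0,-20,0],
  [0,0,-20,0],
  [0,0,-20,0],
  [0,0,0,0],
])

```text
time: 4.1
tool_pos: [0.4957, 0.1312, 0.1553]
tool_rot: [0.018, 0.344, 0.939, 0.011]
contact_force: [0.5, -0.4, 0.6]
gripper_width: 0.998
```

```bash
python3 -c "
from h import *
s=go(.4893,.1295,.02);print(s['joint_pos'].round(4))"
```

```text
t 4.1 pos [0.4957 0.1312 0.1553] F [ 0.5 -0.4  0.6] yawY 49.8 zaxis [ 0.042   0.0086 -0.9991] delta mm [  7.4  -9.9 134.8] g 0.998
[ 0.1113 -0.1905  1.9738  0.004   1.3156 -0.759 ]
```

>>> step_arm([
  [0,0,0,0],
])

```text
time: 4.2
tool_pos: [0.4957, 0.1312, 0.1554]
tool_rot: [0.019, 0.343, 0.939, 0.011]
contact_force: [-0.2, -0.2, 0.5]
gripper_width: 1.003
```

>>> step_arm([
  [0,0,0,0],
])

```text
time: 4.3
tool_pos: [0.4957, 0.1312, 0.155]
tool_rot: [0.019, 0.343, 0.939, 0.011]
contact_force: [0.7, 0.1, -0.2]
gripper_width: 1.0
```

>>> step_arm([
  [0,0,0,0],
])

```text
time: 4.4
tool_pos: [0.4952, 0.1311, 0.1539]
tool_rot: [0.018, 0.343, 0.939, 0.011]
contact_force: [0.6, -0.5, -0.3]
gripper_width: 0.999
```

```bash
python3 -c "
from h import *
s=go(.4893,.1295,.02);print(s['joint_pos'].round(4),s['joint_vel'].round(3))"
```

```text
t 4.4 pos [0.4952 0.1311 0.1539] F [ 0.6 -0.5 -0.3] yawY 49.8 zaxis [ 0.0411  0.0085 -0.9991] delta mm [  6.9  -9.4 133.6] g 0.999
[ 0.1113 -0.1899  1.9756  0.004   1.3141 -0.759 ] [ 0.003  0.006  0.008  0.001 -0.004  0.   ]
```

>>> step_arm([
  [0,0,-50,0],
  [0,0,-50,0],
])

```text
time: 4.6
tool_pos: [0.4851, 0.1295, 0.2436]
tool_rot: [0.007, 0.344, 0.939, 0.006]
contact_force: [0.7, -0.5, 1.1]
gripper_width: 0.995
```

```bash
python3 -c "
from h import *
s=go(.4893,.1295,.02);print(s['joint_pos'].round(4),s['joint_vel'].round(3))"
```

```text
t 4.6 pos [0.4851 0.1295 0.2436] F [ 0.7 -0.5  1.1] yawY 49.8 zaxis [ 0.0181  0.006  -0.9998] delta mm [ -1.   -0.9 223.7] g 0.995
[ 0.1103 -0.2685  1.8893  0.004   1.5022 -0.7591] [-0.006 -0.314 -0.475  0.001  0.92   0.002]
```

>>> step_arm([
  [0,0,0,0],
  [0,0,0,0],
])

```text
time: 4.8
tool_pos: [0.4879, 0.1298, 0.2498]
tool_rot: [0.012, 0.344, 0.939, 0.008]
contact_force: [-1.1, -0.4, -1.5]
gripper_width: 0.999
```

```bash
python3 -c "
from h import *
s=go(.4893,.1295,.02);print(s['joint_pos'].round(4),s['joint_vel'].round(3))"
```

```text
t 4.8 pos [0.4879 0.1298 0.2498] F [-1.1 -0.4 -1.5] yawY 49.8 zaxis [ 0.0282  0.0071 -0.9996] delta mm [  2.6  -4.8 229.7] g 0.999
[ 0.1103 -0.2718  1.8819  0.0039  1.5028 -0.7591] [-0.002 -0.02  -0.049 -0.001  0.006 -0.001]
```

>>> step_arm([
  [3,-4,15,0],
  [0,0,15,0],
  [0,0,15,0],
])

```text
time: 5.1
tool_pos: [0.4835, 0.1289, 0.1998]
tool_rot: [0.011, 0.344, 0.939, 0.008]
contact_force: [-0.5, -0.5, -1.2]
gripper_width: 0.999
```

```bash
python3 -c "
from h import *
s=go(.4893,.1295,.02);print(s['joint_pos'].round(4),s['joint_vel'].round(3))"
```

```text
t 5.1 pos [0.4835 0.1289 0.1998] F [-0.5 -0.5 -1.2] yawY 49.8 zaxis [ 0.0269  0.007  -0.9996] delta mm [-1.100e+00  1.000e-01  1.799e+02] g 0.999
[ 0.1094 -0.2511  1.9483  0.004   1.4169 -0.7603] [ 0.002  0.136  0.206 -0.001 -0.294 -0.   ]
```

>>> step_arm([
  [0,0,10,0],
  [0,0,5,0],
  [0,0,0,0],
])

```text
time: 5.4
tool_pos: [0.4796, 0.1285, 0.1751]
tool_rot: [0.005, 0.344, 0.939, 0.005]
contact_force: [0.4, -0.0, -0.1]
gripper_width: 1.001
```

```bash
python3 -c "
from h import *
s=go(.4893,.1295,.02);print(s['joint_pos'].round(4),s['joint_vel'].round(3))"
```

```text
t 5.4 pos [0.4796 0.1285 0.1751] F [ 0.4 -0.  -0.1] yawY 49.8 zaxis [ 0.0135  0.0054 -0.9999] delta mm [ -5.7   5.1 155.2] g 1.001
[ 0.1095 -0.2313  1.9738  0.004   1.3851 -0.7603] [-0.     0.008  0.005  0.001 -0.004  0.002]
```

>>> step_arm([
  [-3,3,15,0],
  [-2,3,15,0],
  [0,0,10,0],
  [0,0,5,0],
  [0,0,0,0],
])

```text
time: 5.9
tool_pos: [0.4895, 0.1303, 0.13]
tool_rot: [0.007, 0.344, 0.939, 0.006]
contact_force: [0.0, 0.1, -0.4]
gripper_width: 0.999
```

```bash
python3 -c "
from h import *
s=go(.4893,.1295,.02);print(s['joint_pos'].round(4),s['joint_vel'].round(3))"
```

```text
t 5.9 pos [0.4895 0.1303 0.13  ] F [ 0.   0.1 -0.4] yawY 49.8 zaxis [ 0.0164  0.0058 -0.9998] delta mm [  0.6  -2.4 110. ] g 0.999
[ 0.111  -0.1615  1.9925  0.0041  1.2936 -0.7593] [ 0.002 -0.002 -0.009  0.     0.002 -0.002]
```

>>> step_arm([
  [0,-1,20,0],
  [0,-1,20,0],
  [0,0,15,0],
  [0,0,8,0],
  [0,0,4,0],
  [0,0,0,0],
])

```text
time: 6.5
tool_pos: [0.4935, 0.1296, 0.0667]
tool_rot: [0.011, 0.344, 0.939, 0.008]
contact_force: [0.0, -0.5, -0.2]
gripper_width: 0.999
```

```bash
python3 -c "
from h import *
s=go(.4893,.1295,.02);print(s['joint_pos'].round(4),s['joint_vel'].round(3))"
```

```text
t 6.5 pos [0.4935 0.1296 0.0667] F [ 0.  -0.5 -0.2] yawY 49.8 zaxis [ 0.0267  0.0069 -0.9996] delta mm [ 3.8 -3.9 46.6] g 0.999
[ 0.1088 -0.0769  2.0313  0.0043  1.1599 -0.7623] [ 0.    -0.007 -0.012 -0.     0.002  0.002]
```

>>> step_arm([
  [2,-2,15,0],
  [1,-1,15,0],
  [0,0,8,0],
  [0,0,4,0],
  [0,0,2,0],
  [0,0,0,0],
])

```text
time: 7.1
tool_pos: [0.4925, 0.1299, 0.0224]
tool_rot: [0.014, 0.343, 0.939, 0.009]
contact_force: [0.3, -0.2, 0.2]
gripper_width: 0.999
```

```bash
python3 -c "
from h import *
s=go(.4893,.1295,.02);print(s['joint_pos'].round(4),s['joint_vel'].round(3))"
```

```text
t 7.1 pos [0.4925 0.1299 0.0224] F [ 0.3 -0.2  0.2] yawY 49.8 zaxis [ 0.0322  0.0075 -0.9995] delta mm [ 2.2 -2.4  2.3] g 0.999
[ 0.1095 -0.0119  2.0549  0.0045  1.0658 -0.7622] [-0.    -0.001 -0.004 -0.    -0.001 -0.002]
```

>>> step_arm([
  [2,-2,0,0],
  [0,0,0,0],
])

```text
time: 7.3
tool_pos: [0.4901, 0.1297, 0.023]
tool_rot: [0.014, 0.343, 0.939, 0.009]
contact_force: [-0.1, 0.3, -0.9]
gripper_width: 0.997
```

>>> step_arm([
  [0,0,0,0],
  [0,0,0,0],
  [0,0,0,0],
  [0,0,0,0],
  [0,0,0,0],
], claw=0)

```text
time: 7.8
tool_pos: [0.4913, 0.1297, 0.0249]
tool_rot: [0.016, 0.343, 0.939, 0.01]
contact_force: [-0.3, 0.1, 2.9]
gripper_width: 0.276
```

```bash
python3 -c "
from h import *
s=go(.4893,.1295,.02);print(s['joint_pos'].round(4),s['joint_vel'].round(3))"
```

```text
t 7.8 pos [0.4913 0.1297 0.0249] F [-0.3  0.1  2.9] yawY 49.9 zaxis [ 0.0364  0.0076 -0.9993] delta mm [ 1.5 -1.6  4.8] g 0.276
[ 0.1097 -0.0216  2.0595  0.0041  1.0666 -0.762 ] [-0.001  0.002  0.004 -0.001 -0.014 -0.002]
```

>>> step_arm([
  [0,0,-30,0],
  [0,0,-45,0],
  [0,0,-45,0],
  [0,0,0,0],
  [0,0,0,0],
])

```text
time: 8.3
tool_pos: [0.4829, 0.1284, 0.1435]
tool_rot: [0.011, 0.343, 0.939, 0.008]
contact_force: [-0.6, 0.1, -3.2]
gripper_width: 0.273
```

Run:
```python
from h import *
s=go(.550,-.1485,.18);print(s['joint_pos'].round(4),s['joint_vel'].round(3))
```

```text
t 8.3 pos [0.4829 0.1284 0.1435] F [-0.6  0.1 -3.2] yawY 49.8 zaxis [ 0.0257  0.0067 -0.9996] delta mm [-230.5 -167.5  -36.6] g 0.273
[ 0.1087 -0.201   2.003   0.004   1.3133 -0.7619] [ 0.001 -0.031 -0.041 -0.001 -0.001 -0.001]
```

>>> step_arm([
  [-25,-18,-25,0],
  [-35,-25,-20,0],
  [-35,-25,0,0],
  [-35,-25,0,0],
  [-35,-25,0,0],
  [-30,-22,0,0],
  [-15,-11,0,0],
  [0,0,0,0],
])

```text
time: 9.1
tool_pos: [0.5394, -0.13, 0.1703]
tool_rot: [-0.002, 0.342, 0.94, 0.006]
contact_force: [-0.7, 1.2, -2.6]
gripper_width: 0.272
```

Run:
```python
from h import *
s=go(.550,-.1485,.18);print(s['joint_pos'].round(4),s['joint_vel'].round(3))
s,im,d,P,K,E=look('w3')
h=cv2.cvtColor(im,cv2.COLOR_RGB2HSV)
m=(np.hypot(P[...,0]-.55,P[...,1]+.15)<.12)&(h[...,0]>100)&(h[...,0]<125)&(h[...,1]>150)&(P[...,2]>.07)
if m.sum()>20: rect(P,m,' lid')
c=camera_params('wrist');T=np.array(c['T_tool_cam']);Q=cloud(d,K,T)
m=(abs(Q[...,0])<.06)&(abs(Q[...,1])<.06)&(Q[...,2]>-.01)&(Q[...,2]<.03)&(d>0)
rect(Q,m,'tamper in tool')
n=(m&(np.hypot(Q[...,0],Q[...,1])<.04)); p=Q[n]; print(np.percentile(p[:,2],[5,25,50,75,95]).round(4))
```

```text
t 9.1 pos [ 0.5394 -0.13    0.1703] F [-0.7  1.2 -2.6] yawY 50.0 zaxis [ 6.000e-04  1.270e-02 -9.999e-01] delta mm [-20.   -7.3  -9.9] g 0.272
[-0.3768 -0.0673  1.8359  0.0123  1.3771 -1.2523] [0.    0.019 0.03  0.021 0.009 0.004]
 lid 4786 c [ 548.2 -134.3] size [117.9 109.2] ang 3.7 med [ 0.5129 -0.1374  0.0809]
tamper in tool 5567 c [14.2 -1.3] size [59.5 33.9] ang 88.7 med [ 0.0153 -0.0011  0.0084]
[-0.0069  0.0077  0.0084  0.009   0.013 ]
```

View pics/w3.png

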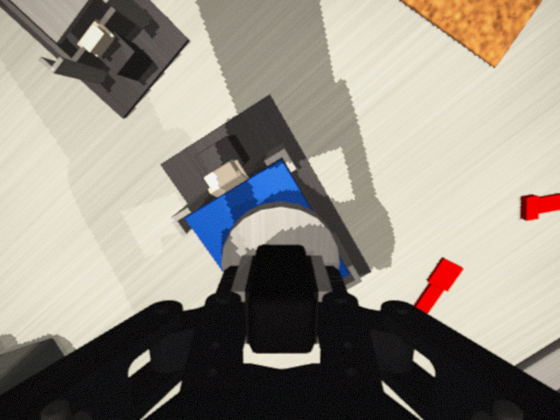

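Tamper held over the near part of the tub, foot at about (285,235). The lid and the far catch are visible, nothing is touching, and the lateral move isn't finished yet.

>>> step_arm([
  [-9,-3,0,0],
  [-6,-2,0,0],
  [-4,-1,0,0],
  [-1,0,0,0],
  [0,0,0,0],
])

```text
time: 9.65
tool_pos: [0.5498, -0.1433, 0.1661]
tool_rot: [-0.005, 0.339, 0.941, 0.007]
contact_force: [1.2, -0.4, -1.7]
gripper_width: 0.274
```

```bash
cat >> h.py <<'E'
def foot(n,lx=.550,ly=-.1485):
    s,im,d,P,K,E=look(n)
    c=camera_params('wrist');Q=cloud(d,K,np.array(c['T_tool_cam']))
    m=(Q[...,0]>.012)&(Q[...,0]<.04)&(abs(Q[...,1])<.035)&(Q[...,2]>.003)&(Q[...,2]<.015)&(d>0)
    r=np.hypot(Q[...,0]-.0015,Q[...,1]+.0012);m&=r<.028
    for A,nm in ((Q,'tool'),(P,'world')):
        p=A[m];X=np.c_[p[:,:2]-p[:,:2].mean(0),np.ones(len(p))];f=np.linalg.lstsq(X,p[:,2],rcond=None)[0]
        g=p[abs(X@f-p[:,2])<.0008];X=np.c_[g[:,:2]-g[:,:2].mean(0),np.ones(len(g))];f=np.linalg.lstsq(X,g[:,2],rcond=None)[0]
        print(nm,len(p),len(g),'slope',f.round(4))
    return s,im,d,P,K,E
E
python3 - <<'E'
from h import *
s=go(.550,-.1485,.10);print(s['joint_vel'].round(3))
s,im,d,P,K,E=foot('w4')
E
```

```text
t 9.65 pos [ 0.5498 -0.1433  0.1661] F [ 1.2 -0.4 -1.7] yawY 50.3 zaxis [-0.0054  0.0168 -0.9998] delta mm [-4.4 -4.5 66. ] g 0.274
[ 0.006 -0.001 -0.     0.002 -0.    -0.001]
tool 2685 2083 slope [-0.0022  0.0116  0.0083]
world 2685 2079 slope [-0.0142  0.009   0.1581]
```

>>> step_arm([
  [-3,-2,15,0],
  [-2,-1,15,0],
  [-1,0,12,0],
  [0,0,6,0],
  [0,0,3,0],
  [0,0,0,0],
])

```text
time: 10.3
tool_pos: [0.5511, -0.148, 0.1088]
tool_rot: [-0.007, 0.339, 0.941, 0.007]
contact_force: [1.5, 0.8, -2.1]
gripper_width: 0.272
```

Run:
```python
from h import *
s=go(.550,-.1485,.0815);print(s['joint_vel'].round(3))
s,im,d,P,K,E=foot('w5')
sc,ds=grab_frame('scene');a=cv2.resize(sc[200:360,170:340],None,fx=2.4,fy=2.4);b=cv2.resize(im,None,fx=384/420,fy=384/420)[:,100:480]
save('m2',np.hstack([a,b]))
```

```text
t 10.3 pos [ 0.5511 -0.148   0.1088] F [ 1.5  0.8 -2.1] yawY 50.4 zaxis [-0.0081  0.0181 -0.9998] delta mm [ 0.  -1.4 27.3] g 0.272
[ 0.     0.004  0.     0.    -0.004 -0.001]
tool 2708 2109 slope [0.0022 0.014  0.0083]
world 2708 2109 slope [-0.0149  0.0054  0.1009]
```

View pics/m2.png

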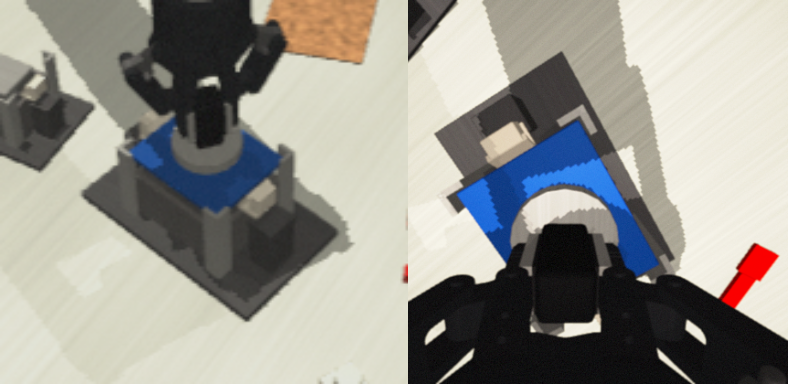

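Left: the foot is just above the lid and centred between the catches. Right: the near catch is at about (505,145), clear of the foot. Now pressing.

>>> step_arm([
  [-1,0,5,0],
  [0,0,5,0],
  [0,0,5,0],
])

```text
time: 10.7
tool_pos: [0.5543, -0.1495, 0.0975]
tool_rot: [-0.003, 0.339, 0.941, 0.007]
contact_force: [-3.5, 1.1, 6.0]
gripper_width: 0.27
```

>>> step_arm([
  [0,0,5,0],
  [0,0,5,0],
])

```text
time: 10.9
tool_pos: [0.5552, -0.1498, 0.0899]
tool_rot: [-0.003, 0.339, 0.941, 0.007]
contact_force: [-3.6, 0.9, 5.8]
gripper_width: 0.273
```

Run:
```python
from h import *
s=go(.550,-.1485,.0815);print(s['joint_vel'].round(3))
```

```text
t 10.9 pos [ 0.5552 -0.1498  0.0899] F [-3.6  0.9  5.8] yawY 50.4 zaxis [-6.000e-04  1.420e-02 -9.999e-01] delta mm [ 4.7 -2.4  8.5] g 0.273
[ 0.002  0.055  0.016 -0.002 -0.074  0.001]
```

>>> step_arm([
  [2,-1,5,0],
  [2,-1,5,0],
])

```text
time: 11.1
tool_pos: [0.5547, -0.1496, 0.0829]
tool_rot: [0.003, 0.339, 0.941, 0.007]
contact_force: [2.3, 1.3, 3.7]
gripper_width: 0.271
```

>>> step_arm([
  [1,-1,6,0],
])

```text
time: 11.2
tool_pos: [0.5546, -0.1498, 0.0816]
tool_rot: [0.003, 0.339, 0.941, 0.007]
contact_force: [-20.2, 10.9, 47.1]
gripper_width: 0.272
```

Run:
```python
from h import *
s=go(.550,-.1485,.0815);print(s['joint_vel'].round(3))
```

```text
t 11.2 pos [ 0.5546 -0.1498  0.0816] F [-20.2  10.9  47.1] yawY 50.4 zaxis [ 0.0105  0.0118 -0.9999] delta mm [ 4.3 -1.9  0.1] g 0.272
[-0.005  0.001  0.004  0.012 -0.008 -0.005]
```

>>> step_arm([
  [0,0,5,0],
  [0,0,5,0],
  [0,0,5,0],
  [0,0,5,0],
])

```text
time: 11.6
tool_pos: [0.5548, -0.1498, 0.0819]
tool_rot: [-0.001, 0.339, 0.941, 0.006]
contact_force: [-16.1, 5.7, 28.2]
gripper_width: 0.273
```

>>> step_arm([
  [0,0,5,0],
  [0,0,5,0],
  [0,0,5,0],
  [0,0,5,0],
])

```text
time: 12.0
tool_pos: [0.5549, -0.1499, 0.082]
tool_rot: [-0.004, 0.339, 0.941, 0.005]
contact_force: [-15.6, 6.4, 28.2]
gripper_width: 0.274
```

Run:
```python
from h import *
s=go(.550,-.1485,.0815)
s,im,d,P,K,E=foot('w6')
sc,ds=grab_frame('scene');a=cv2.resize(sc[200:360,170:340],None,fx=2.4,fy=2.4);b=cv2.resize(im,None,fx=384/420,fy=384/420)[:,100:480]
save('m3',np.hstack([a,b]))
h=cv2.cvtColor(im,cv2.COLOR_RGB2HSV)
m=(np.hypot(P[...,0]-.55,P[...,1]+.15)<.07)&(h[...,0]>100)&(h[...,0]<125)&(h[...,1]>150)&(P[...,2]>.04)
p=P[m];print(len(p),np.percentile(p[:,2],[10,50,90]).round(4),np.linalg.lstsq(np.c_[p[:,:2]-[.55,-.15],np.ones(len(p))],p[:,2],rcond=None)[0].round(4))
```

```text
t 12.0 pos [ 0.5549 -0.1499  0.082 ] F [-15.6   6.4  28.2] yawY 50.4 zaxis [-0.0051  0.0119 -0.9999] delta mm [ 4.6 -2.1  0.5] g 0.274
tool 2695 2102 slope [-0.0087  0.0103  0.0081]
world 2695 2102 slope [-0.0183  0.0094  0.0741]
13528 [0.0599 0.0607 0.0616] [-0.009   0.0273  0.0621]
```

View pics/m3.png

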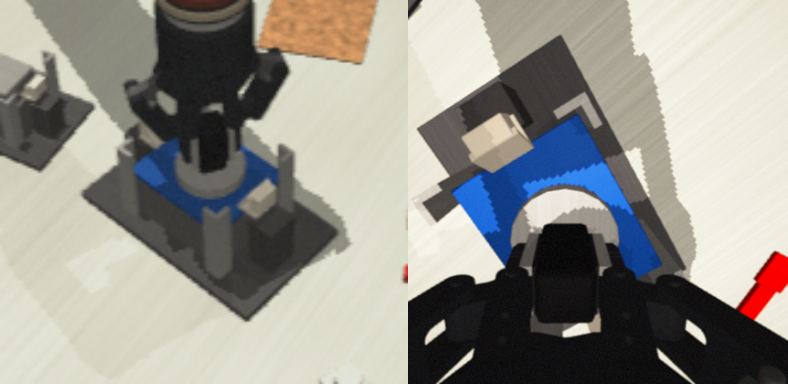

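Run:
```python
from h import *
for n in ('w5','w6'):
    f=np.load(n+'.npz');im,P=f['im'],f['P'];h=cv2.cvtColor(im,cv2.COLOR_RGB2HSV)
    m=(np.hypot(P[...,0]-.55,P[...,1]+.15)<.07)&(h[...,0]>100)&(h[...,0]<125)&(h[...,1]>150)&(P[...,2]>.05)&(P[...,2]<.09)
    m=cv2.erode(m.astype(np.uint8),np.ones((7,7)))>0
    p=P[m];X=np.c_[p[:,:2]-[.55,-.15],np.ones(len(p))];k=np.ones(len(p),bool)
    for _ in range(5):
        g=np.linalg.lstsq(X[k],p[k,2],rcond=None)[0];k=abs(X@g-p[:,2])<.0015
    print(n,len(p),k.sum(),g.round(4),p.min(0).round(3),p.max(0).round(3))
```

```text
w5 7622 7513 [-0.003   0.0006  0.0807] [ 0.494 -0.187  0.078] [ 0.603 -0.103  0.083]
w6 8643 8503 [-0.0001  0.0014  0.0607] [ 0.496 -0.188  0.058] [ 0.604 -0.104  0.063]
```

The lid is home and level (top 0.0607, slopes ≤0.0014) and has been held for about 0.8 s. The near catch, at about (500,140), overlaps it. Now lifting off.

>>> step_arm([
  [0,0,-10,0],
  [2,-1,-20,0],
  [2,-1,-30,0],
  [0,0,-30,0],
  [0,0,-15,0],
  [0,0,0,0],
])

```text
time: 12.7
tool_pos: [0.5472, -0.1488, 0.1844]
tool_rot: [-0.009, 0.339, 0.941, 0.005]
contact_force: [-0.6, -0.1, -2.5]
gripper_width: 0.275
```

Run:
```python
from h import *
s=go(.4915,.1285,.17)
s,im,d,P,K,E=foot('w7')
h=cv2.cvtColor(im,cv2.COLOR_RGB2HSV)
m=(np.hypot(P[...,0]-.55,P[...,1]+.15)<.07)&(h[...,0]>100)&(h[...,0]<125)&(h[...,1]>150)&(P[...,2]>.05)&(P[...,2]<.09)
m=cv2.erode(m.astype(np.uint8),np.ones((7,7)))>0
p=P[m];X=np.c_[p[:,:2]-[.55,-.15],np.ones(len(p))];k=np.ones(len(p),bool)
for _ in range(5):
    g=np.linalg.lstsq(X[k],p[k,2],rcond=None)[0];k=abs(X@g-p[:,2])<.0015
print('lid',k.sum(),len(k),g.round(4))
```

```text
t 12.7 pos [ 0.5472 -0.1488  0.1844] F [-0.6 -0.1 -2.5] yawY 50.4 zaxis [-0.0134  0.0146 -0.9998] delta mm [219.4 178.1  19.2] g 0.275
tool 2699 2101 slope [-0.0055  0.0074  0.0082]
world 2699 2099 slope [-0.022   0.0119  0.1765]
lid 3547 3650 [0.0017 0.0002 0.0633]
```

>>> step_arm([
  [25,21,0,0],
  [35,30,0,0],
  [35,30,0,0],
  [35,30,0,0],
  [35,30,0,0],
  [20,17,0,0],
  [10,8,0,0],
  [0,0,0,0],
])

```text
time: 13.55
tool_pos: [0.4922, 0.1115, 0.168]
tool_rot: [-0.023, 0.341, 0.94, 0.001]
contact_force: [0.3, 0.0, -2.3]
gripper_width: 0.273
```

Run:
```python
from h import *
s=go(.500,.127,.026);print(s['joint_vel'].round(3))
s,im,d,P,K,E=foot('w8')
```

```text
t 13.55 pos [0.4922 0.1115 0.168 ] F [ 0.3  0.  -2.3] yawY 50.2 zaxis [-0.0421  0.0171 -0.999 ] delta mm [ -2.2  18.9 141.8] g 0.273
[-0.003  0.013  0.019 -0.022 -0.011 -0.006]
tool 2700 2086 slope [0.0012 0.0081 0.0082]
world 2700 2081 slope [-0.0455  0.0095  0.1606]
```

>>> step_arm([
  [-1,8,15,0],
  [0,8,20,0],
  [0,3,20,0],
  [0,0,20,0],
  [0,0,0,0],
  [0,0,0,0],
])

```text
time: 14.2
tool_pos: [0.5047, 0.1174, 0.0881]
tool_rot: [-0.023, 0.346, 0.938, -0.002]
contact_force: [-0.6, 0.7, -1.4]
gripper_width: 0.272
```

Run:
```python
from h import *
s=go(.500,.127,.026);print(s['joint_vel'].round(3))
s,im,d,P,K,E=foot('w9')
```

```text
t 14.2 pos [0.5047 0.1174 0.0881] F [-0.6  0.7 -1.4] yawY 49.5 zaxis [-0.0433  0.0127 -0.999 ] delta mm [ 7.2  5.4 62.3] g 0.272
[-0.02   0.019  0.017 -0.006  0.001 -0.003]
tool 2697 2103 slope [-0.0001  0.0095  0.0082]
world 2697 2101 slope [-0.0484  0.0047  0.0807]
```

>>> step_arm([
  [3,3,15,0],
  [3,2,15,0],
  [1,0,12,0],
  [0,0,8,0],
  [0,0,4,0],
  [0,0,0,0],
])

```text
time: 14.85
tool_pos: [0.5013, 0.1267, 0.0318]
tool_rot: [-0.021, 0.346, 0.938, -0.001]
contact_force: [-0.2, -0.2, -2.2]
gripper_width: 0.275
```

Run:
```python
from h import *
s=go(.500,.127,.026);print(s['joint_vel'].round(3))
```

```text
t 14.85 pos [0.5013 0.1267 0.0318] F [-0.2 -0.2 -2.2] yawY 49.5 zaxis [-0.0401  0.0126 -0.9991] delta mm [ 1.  -0.5  5.8] g 0.275
[ 0.004  0.002 -0.002 -0.002 -0.004 -0.   ]
```

>>> step_arm([
  [0,0,3,0],
  [0,0,3,0],
  [0,0,3,0],
])

```text
time: 15.15
tool_pos: [0.502, 0.127, 0.0258]
tool_rot: [-0.021, 0.346, 0.938, -0.001]
contact_force: [-15.4, -0.6, 29.1]
gripper_width: 0.274
```

>>> step_arm([
  [0,0,2,0],
  [0,0,2,0],
])

```text
time: 15.35
tool_pos: [0.5022, 0.127, 0.026]
tool_rot: [-0.022, 0.346, 0.938, -0.002]
contact_force: [-7.0, -0.8, 9.7]
gripper_width: 0.276
```

Run:
```python
from h import *
s=go(.500,.127,.026);foot('w10')
```

```text
t 15.35 pos [0.5022 0.127  0.026 ] F [-7.  -0.8  9.7] yawY 49.5 zaxis [-0.043   0.0115 -0.999 ] delta mm [ 1.7 -1.4  0.1] g 0.276
tool 2685 2063 slope [-0.0022  0.0084  0.0082]
world 2685 2062 slope [-0.0494  0.0059  0.0186]
```

>>> step_arm([
  [0,0,0,0],
  [0,0,0,0],
  [0,0,0,0],
  [0,0,0,0],
], claw=100)

```text
time: 15.8
tool_pos: [0.5051, 0.1272, 0.0288]
tool_rot: [-0.019, 0.346, 0.938, -0.001]
contact_force: [0.4, 0.7, -0.1]
gripper_width: 0.932
```

Run:
```python
from h import *
s=go(.500,.127,.20);foot('w11')
```

```text
t 15.8 pos [0.5051 0.1272 0.0288] F [ 0.4  0.7 -0.1] yawY 49.5 zaxis [-0.0365  0.0122 -0.9993] delta mm [   9.9   -6.  -170.9] g 0.932
tool 2493 1252 slope [ 0.1152 -0.0114  0.0136]
world 2493 1234 slope [ 0.0625 -0.0563  0.0159]
```

>>> step_arm([
  [0,0,-15,0],
  [0,0,-30,0],
  [0,0,-40,0],
  [0,0,-40,0],
  [0,0,-40,0],
  [0,0,-20,0],
  [0,0,0,0],
  [0,0,0,0],
])

```text
time: 16.65
tool_pos: [0.5115, 0.1247, 0.226]
tool_rot: [-0.018, 0.346, 0.938, -0.0]
contact_force: [-0.6, -0.0, -0.9]
gripper_width: 1.002
```

Run:
```python
from h import *
s,im,d,P,K,E=look('w12');go(.5,.127,.2)
near=np.hypot(P[...,0]-.5,P[...,1]-.127)<.045
for lo,hi in ((.055,.08),(.011,.025)):
    m=near&(P[...,2]>lo)&(P[...,2]<hi);rect(P,m,'tamper');p=P[m];X=np.c_[p[:,:2]-p[:,:2].mean(0),np.ones(len(p))];k=np.ones(len(p),bool)
    for _ in range(4): g=np.linalg.lstsq(X[k],p[k,2],rcond=None)[0];k=abs(X@g-p[:,2])<.0015
    print(g.round(4))
sc,ds=grab_frame('scene');K,E=ext('scene');P=cloud(ds,K,E)
h=cv2.cvtColor(sc,cv2.COLOR_RGB2HSV)
m=(np.hypot(P[...,0]-.55,P[...,1]+.15)<.08)&(h[...,0]>100)&(h[...,0]<125)&(h[...,1]>150)&(P[...,2]>.05)&(P[...,2]<.09)
m=cv2.erode(m.astype(np.uint8),np.ones((3,3)))>0;rect(P,m,'lid')
p=P[m];print(np.linalg.lstsq(np.c_[p[:,:2]-[.55,-.15],np.ones(len(p))],p[:,2],rcond=None)[0].round(4))
a=cv2.resize(sc[150:350,180:340],None,fx=2.4,fy=2.4);b=cv2.resize(im,(560,420))[:,100:480];b=np.pad(b,((0,60),(0,0),(0,0)))
save('m4',np.hstack([a,b]))
```

```text
t 16.7 pos [0.5115 0.1248 0.2258] F [1.1 0.1 0.8] yawY 49.5 zaxis [-0.035   0.0124 -0.9993] delta mm [ 9.3 -5.4 26.3] g 1.001
tamper 648 c [501.6 128.3] size [22.9 24.4] ang 49.7 med [0.5008 0.1291 0.0674]
[ 0.0187 -0.0123  0.0675]
tamper 1554 c [501.8 128.5] size [58.6 58.6] ang 5.3 med [0.4959 0.1349 0.0157]
[0.0011 0.0013 0.0157]
lid 1145 c [ 551.6 -152. ] size [78.5 98.4] ang 82.4 med [ 0.5479 -0.1525  0.0633]
[ 0.001  -0.0031  0.0632]
```

View pics/m4.png

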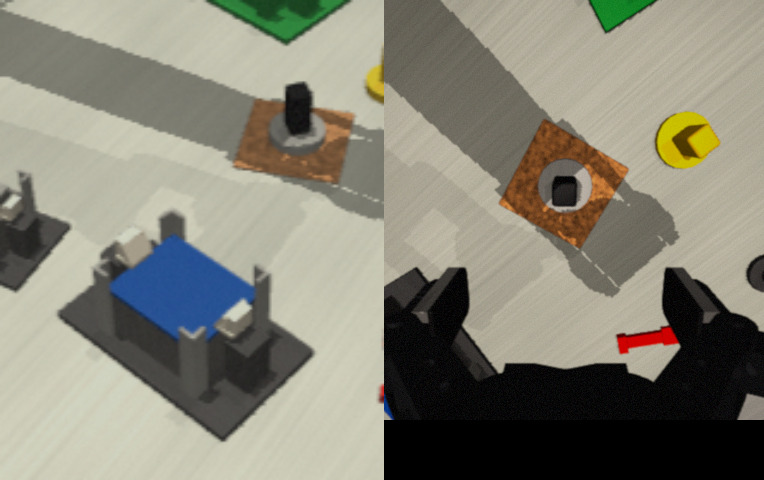

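The tamper stands upright in the middle of the mat, at (565,185) on the right. The lid is level, with both catches over its ends at (130,245) and (237,318). Handing in.

```bash
python3 -c "
from plant import *
print(job_done())"
```

```text
the job is handed in; nothing more can be done
None
```

The lid is snapped home and the tamper is back upright on its cork mat; I handed the job in at about 16.8 s, with the gripper clear of everything.

- **Pressing:** I gripped the tamper by its handle just above the foot and pressed the lid down until it stopped hard. I held it there for about 0.8 s. While held, the lid's top was 60.7 mm above the bench and level to within 0.1°.
- **Lid after release:** its top rose to about 63.3 mm and stayed level, as expected with both catches holding. The last picture shows both catches over the lid's edges.
- **Tamper:** it stands flat near the middle of the mat. Its foot's top surface was level to about 0.1° in the last check.

**What was not ideal:**
- **Tool tilt:** the tool axis drifted by up to about 2.5° during moves. The foot was about 1° off level and about 5 mm off centre when it pressed. The tamper was set down about 2.8° tilted and settled flat when released.
- **Forces:** the highest vertical force seen was about 47 N, read at the hard stop, with about 20 N sideways. Forces were only read between moves, so a short peak could have been higher.
- **Bystanders:** I kept the arm away from the other parts, but did not measure their positions again at the end.

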